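Set the photometer's attenuator slide three clicks in and take the reading

ROBOT

A 7-joint arm with a two-finger parallel gripper is mounted at the origin on a cart in front of the work surface, level with it; the furniture and walls round the work are solid. World frame = base frame: x ahead of the robot, y to its left, z up, the work surface at z = 0. Lengths are in m, angles in degrees, forces in N, time in s.
With the tool pointing down it reaches from about 0.425 to 0.875 m from the base axis. Payload 4.7 kg.
Tool frame: the origin (TCP) lies on the centre line of the jaws, within the pads' length; the fingertips stand 8 mm ahead of it and the grasp point (between the pads) lies 11 mm behind it; z points along the fingers, y is the direction in which the jaws open and shut (so a half turn about z gives the same grasp; the last joint's range is limited). The gripper opens to 87 mm and grips with 3 to 60 N. Pads are 19 mm wide; open, the fingers measure 117 mm over their backs; the gripper's body (75 mm by 190 mm) begins 51 mm behind the grasp point.
Start: joints at [-76.198, 18.392, -4.016, 83.108, 1.295, 78.541, -3.26], TCP at [0.146, 0.633, 0.231] pointing down, gripper open.
Joint ranges: [-163.93, 163.93], [-17.29, 119.83], [-79.2, 71.16], [3.27, 140.29], [-89.18, 269.18], [5.43, 117.66], [-154.24, 154.24]. Speed limits (degrees/s): [147.25, 147.25, 180, 180, 180, 180, 180].

INTERFACE

Orientations are given as [roll, pitch, yaw] about the fixed x, y, z axes, in that order (R = Rz(yaw) Ry(pitch) Rx(roll)).
In Python, from cell import status, vision, workorder gives the robot as it stands.
- The arm moves only by the tool step_arm, never from a script. Its argument "series" is a list of rows, each an object of numbers: "ax", "ay", "az": the turn, a rotation vector about the world's x, y, z in degrees; "x", "y", "z": the shift along the world's x, y, z in m; "claw": the opening in per cent of the stroke, from 0 (shut) to 100 (fully open). In form: [{"ax": .., "ay": .., "az": .., "x": .., "y": .., "z": .., "claw": ..}, ...]. A call has 1 to 12 rows; each row is the pose to reach, as a shift and turn from the pose commanded when the call began; what a row does not reach only later rows make up. A row lasts 1/10 s, in which the tool goes at most 50 mm and 8.59 degrees, less where a joint would pass 70% of its speed; a pose out of reach is approached as far as the arm can. A call with a gripper value outside its range is refused whole. The fingers move at their own pace and stop on an object; "squeeze" is the grip in N (left out, the last holds). Time passes only in rows, so rows that repeat a pose let the fingers close. It gives the time, the measured TCP pose, the force and the opening at its end, in the units of the state.
- status.get_obs(): the state, without advancing time (a new reading comes with each control period).
- vision.read_camera(name): name is "side" or "top" or "wrist"; returns the picture (420x560x3 uint8, red, green, blue); there is no depth.
- vision.camera_params(name): a dict with "fovy" (degrees; the focal length in pixels is half the picture's height over the tangent of half this angle, whatever the lens; pixels are square), "cx", "cy" (the principal point, pixels), "eye" and "orientation" of the camera in the world; the wrist camera has in their place "tool_from_camera" (4x4, takes a point from camera to tool coordinates, whose origin is the TCP and whose axes are the flange's). Camera axes: x right, y down, z forward; pixel columns grow to the right and rows downward; lengths in m; the calibration is good to about 2 mm. A picture is of the moment at which its call begins: read the wrist's pose just before it. camera_params takes no time and is no camera call.
- workorder.sign_off(): hands the job in, once; it reports no verdict.
The state is a dict: "time_s": time; "qpos": joint angles; "joint_velocities": joint speeds; "effort": joint torques, N m; "tool_pos": TCP position; "tool_rot": TCP orientation; "force": force on the tool from outside, world axes, zero at the start; "wrist_torque": the same for the moment, N m; "grip_width": finger opening in m.
Only numpy, scipy, OpenCV 4.12 (cv2) and the standard library are available. Lean on these libraries where they do the work, as an engineer would, in place of code of your own. Each camera call takes 0.05 s, during which the arm holds its last target.

TASK

Set the bench photometer's attenuator by feel and take a reading: with a fingertip against the side of the slide's upright knob, first push the slide fully out, away from the case, to its home stop, then push it back in by exactly three clicks, never past the third. Then press the round read key fully down and let it go; no reading may be taken at any other step. Push the knob gently and never pinch it, and leave the sample vial in its well and the things around the instrument as they stand.

Things in the scene. Friction and masses are not known exactly. Their poses are not given: they have to be found in the camera images.
- photometer: Bench photometer, fixed; grey lower, white upper case. Origin on the worktop; x points to its back, y to its left, z up; front (-x) roughly faces the robot (yaw within 0.3). In this frame, mm: case x -85 to 85, y -60 to 140; front deck (x below -15) 58 high, rear 101 high. At the right a ledge 26 high, x -65 to 23, y -60 to -200, carries the attenuator slide.
- stop_lug_top (a point): Top of the stop lug at the ledge's outer end, 38 mm above the worktop (7 mm along y, 26 mm along x). The slide, a steel strip 20 mm wide along the photometer's y, top 34 mm above the worktop, meets it when home. Along the strip's front edge runs a guide lip 36 mm high.
- plunger_block_top (a point): Top of the block of the spring plunger, 45 mm above the worktop, 30 (x, with its screw) by 18 mm, on the ledge close to the case, behind the strip: its front is 19 mm behind the strip's rear edge. Its ball drops between the round lands of that edge.
- attenuator (a joint): Slide, m: 0 = home, fully out (right), against the stop; grows as it is pushed in (+y of the photometer), to 0.080. Clicks at 0.020, 0.040, 0.060, 0.080, where it centres itself; home is not a click. Leaving a click takes about 6 N; past halfway it runs on into the next by itself, ahead of the finger. Starts between just before the first and just past the second click.
- slide_knob: Black upright knob on the slide's outer end. Origin: centre of its underside, 34 mm above the worktop; in the photometer's frame x -39, y -172 mm plus the joint value; axes as the photometer's. Blade 24 (x) by 12 (y, sliding direction) by 30 mm, from 6 to 36 mm above the origin, on a foot 26 x 22 x 6 mm. Its two flat sides face along the slide.
- knob_middle (a point): Middle of the knob's blade, 21 mm above the knob's origin (55 mm above the worktop).
- read_key (a joint): Read key, m: 0 = up, 0.006 = fully down; its spring takes about 5 N to push fully down and returns it.
- read_key_top (a point): Centre of the top of the round grey read key, 22 mm across, on the left of the front deck (x -55, y 95 mm in the photometer's frame); it is pressed straight down.
- sample_vial: Small open glass vial, 35 mm across and 66 mm tall, standing loose in the round well of the photometer's rear part, its mouth about 133 mm above the worktop. Origin: centre of its underside. To be left alone.
- small_bottle: Small clear bottle with a blue screw cap, 56 mm across, 105 mm tall, standing loose behind the ledge. Origin: centre of its underside. To be left alone.
- dropper_bottle: Square brown dropper bottle with black top, 47 x 47 x 132 mm, standing loose to the right of the ledge. Origin: centre of its underside. To be left alone.
- white_cap: White screw cap, 54 mm across, 26 mm high, lying loose in front of the photometer. Origin: centre of its underside. To be left alone.

How it is judged (in metres and radians):
On the way, in this order (a step that is already met when the one before it is completed fails the run):
1. the slide is fully out at its home stop (within 3 mm) (value of joint attenuator below 0.003 m), for 0.1 s.
2. the slide is pushed in to the third click (60 mm, within 4 mm) (value of joint attenuator between 0.056 and 0.064 m), for 0.3 s.
3. the read key is pressed fully down (at least 4.5 of its 6 mm) (value of joint read_key above 0.0045 m), for 0.05 s.
At the end, for the whole second after the job is handed in: The slide rests in its third click (60 mm from home, within 4 mm), the read key is up again, the vial stands in its well (within 12 mm) and the two bottles and the cap are within 20 mm of where they stood (all of step 2 and value of joint read_key below 0.0015 m and distance of sample_vial from where it was at the start of the episode below 0.012 m and angle between sample_vial's own z axis and vertical below 0.2 rad and distance of each of small_bottle, dropper_bottle, white_cap from where it was at the start of the episode below 0.02 m); the robot touches nothing.
It fails at once if the slide is pushed past the third click (more than 70 mm from home) (value of joint attenuator above 0.07 m).
It fails at once if a reading is taken at another step (read key down more than 3 mm while the slide is not in the third click) (value of joint read_key above 0.003 m and (value of joint attenuator below 0.056 m or value of joint attenuator above 0.064 m)).
It fails at once if the knob is pinched or forced: the fingers touch it while the grasp point between them lies within 8 mm of its axis, or press on it with more than 25 N ((contact force between the fingers and slide_knob above 0.5 N and horizontal distance between the grasp point and knob_middle below 0.008 m) or contact force between the fingers and slide_knob above 25 N).
It fails at once if the sample vial is lifted or tipped (distance of sample_vial from where it was at the start of the episode above 0.02 m or angle between sample_vial's own z axis and vertical above 0.3 rad).
It fails at once if a bottle or the cap is pushed away or lifted (more than 30 mm) (distance of any of small_bottle, dropper_bottle, white_cap from where it was at the start of the episode above 0.03 m).
It also fails if it takes over 61 s, if anything falls off the work surface, if the arm or the gripper's body presses on something with over 40 N, if the wrist force passes 120 N, or if a joint passes its speed limit or range.

## Working session

There is one attempt and no reset: what is moved stays moved. The work goes in short steps, Python scripts to look and compute and a tool call to move; the robot and the scene stay as the last step left them, time stands still between calls to the robot, and variables do not carry over. Pictures are saved under pics/ and viewed, and the job is handed in when it is done.

Besides the shell and the picture viewer there is one more tool, called after "Call:" as name([rows], argument=value, ...), one row to a line, values as JSON. step_arm: Moves the arm, as the interface text tells. Its arguments: {"type":"object","properties":{"series":{"type":"array"},"squeeze":{"type":"number"}},"required":["series"]}

```bash
mkdir -p pics; ls
python3 - <<'E'
from cell import status, vision, workorder
import cv2
o=status.get_obs(); print(o)
for n in ["side","top","wrist"]:
    print(n,vision.camera_params(n))
    cv2.imwrite(f"pics/{n}0.png",cv2.cvtColor(vision.read_camera(n),cv2.COLOR_RGB2BGR))
E
```

```text
pics
{'time_s': 0.0, 'qpos': array([-76.19833569,  18.44012276,  -4.01416409,  83.17447648,
         1.29439176,  78.53987079,  -3.26124211]), 'joint_velocities': array([-0.11925932, -0.03045863, -0.08603765, -0.06279127, -0.05325791,
        0.0255186 , -0.01035503]), 'effort': array([ 9.50611093e-05, -4.91298795e+01, -4.03780835e-01, -3.12517798e+01,
       -6.37466437e-02,  4.38224024e-02,  1.80315692e-04]), 'tool_pos': array([0.14608981, 0.63282589, 0.22945298]), 'tool_rot': array([-1.79890732e+02,  5.51382344e-03,  1.67005420e+02]), 'force': array([-0.20552657,  0.54567722, -0.14769392]), 'wrist_torque': array([ 0.00720542, -0.02975098,  0.01211216]), 'grip_width': 0.08724840148856222}
side {'fovy': 43.62624646688952, 'cx': 275.9014241117284, 'cy': 212.36917158262216, 'eye': array([ 0.57875467, -0.94627407,  0.62225497]), 'orientation': array([-1.22414726e+02,  2.38759969e-02, -9.78305306e-01])}
top {'fovy': 44.927981193685866, 'cx': 282.6269387878748, 'cy': 205.24966107106837, 'eye': array([ 0.48220155, -0.043295  ,  1.07298529]), 'orientation': array([-173.83878098,   -0.27738639,  -88.36326573])}
wrist {'fovy': 63.53738723335394, 'cx': 277.00905472086123, 'cy': 212.9930749076596, 'tool_from_camera': array([[ 1.52361867e-04, -9.65171345e-01, -2.61618523e-01,
         7.20959647e-02],
       [ 9.99999879e-01,  2.48269108e-05,  4.90789507e-04,
        -3.97735442e-04],
       [-4.67200789e-04, -2.61618566e-01,  9.65171232e-01,
        -1.53781377e-01],
       [ 0.00000000e+00,  0.00000000e+00,  0.00000000e+00,
         1.00000000e+00]])}
```

View pics/top0.png

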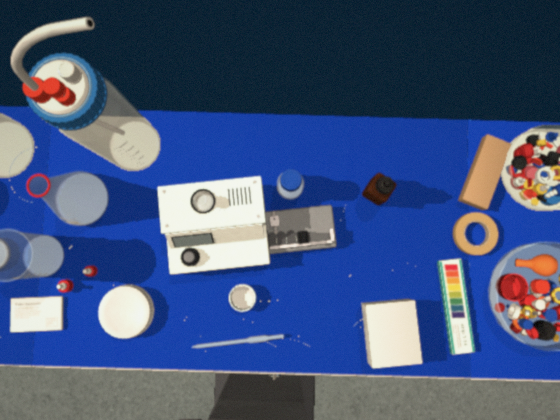

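View pics/side0.png

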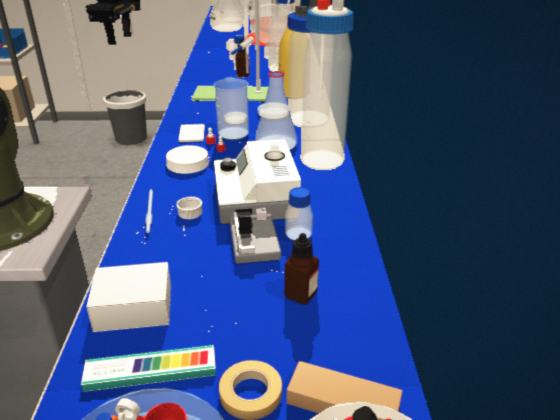

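View pics/wrist0.png

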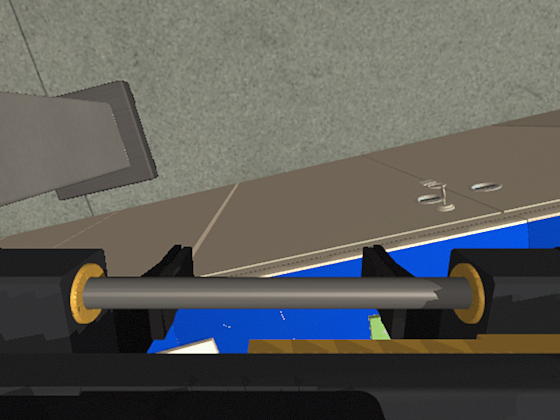

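```bash
cat > h.py <<'E'
import numpy as np, cv2
from scipy.spatial.transform import Rotation as R
from cell import status, vision
def cam(n):
    p=vision.camera_params(n); f=210/np.tan(np.radians(p['fovy'])/2)
    if 'eye' in p: return f,p['cx'],p['cy'],np.array(p['eye']),R.from_euler('xyz',p['orientation'],degrees=True).as_matrix()
    o=status.get_obs(); T=np.eye(4); T[:3,:3]=R.from_euler('xyz',o['tool_rot'],degrees=True).as_matrix(); T[:3,3]=o['tool_pos']
    M=T@p['tool_from_camera']; return f,p['cx'],p['cy'],M[:3,3],M[:3,:3]
def unproj(c,u,v,z):
    f,cx,cy,e,Q=c; d=Q@np.array([(u-cx)/f,(v-cy)/f,1]); return e+d*(z-e[2])/d[2]
def proj(c,P):
    f,cx,cy,e,Q=c; q=(np.atleast_2d(P)-e)@Q; return np.c_[cx+f*q[:,0]/q[:,2],cy+f*q[:,1]/q[:,2]]
def snap(n,fn,crop=None,s=1):
    im=cv2.cvtColor(vision.read_camera(n),cv2.COLOR_RGB2BGR)
    if crop: x0,y0,x1,y1=crop; im=im[y0:y1,x0:x1]
    cv2.imwrite(fn,cv2.resize(im,None,fx=s,fy=s,interpolation=cv2.INTER_CUBIC))
def w(pose,P):  # photometer -> world, pose x,y,yaw(rad)
    P=np.atleast_2d(P); c,s=np.cos(pose[2]),np.sin(pose[2])
    return np.c_[pose[0]+c*P[:,0]-s*P[:,1],pose[1]+s*P[:,0]+c*P[:,1],P[:,2]]
E
python3 - <<'E'
import cv2
im=cv2.imread('pics/top0.png'); cv2.imwrite('pics/top0c.png',cv2.resize(im[160:320,150:350],None,fx=4,fy=3.75,interpolation=cv2.INTER_CUBIC))
im=cv2.imread('pics/side0.png'); cv2.imwrite('pics/side0c.png',cv2.resize(im[130:310,160:340],None,fx=3.3,fy=3.3,interpolation=cv2.INTER_CUBIC))
E
```

```text
(no output)
```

View pics/top0c.png

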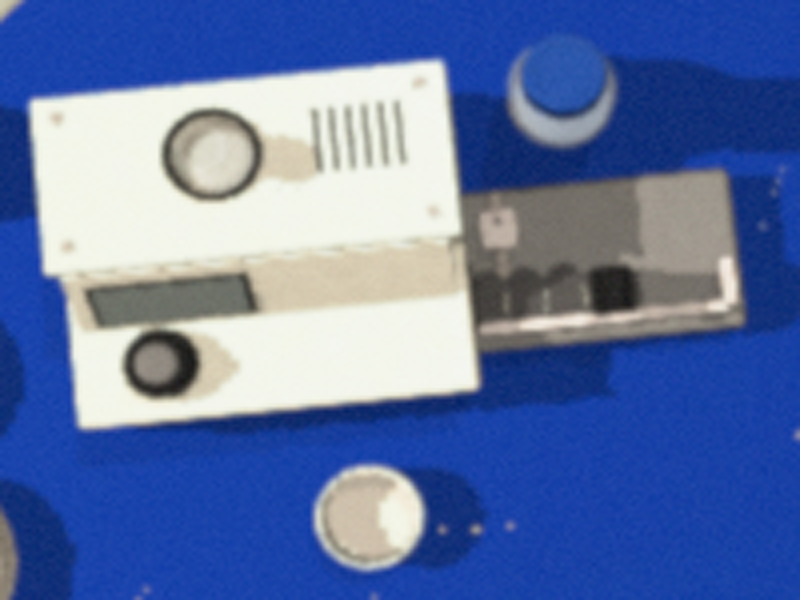

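View pics/side0c.png

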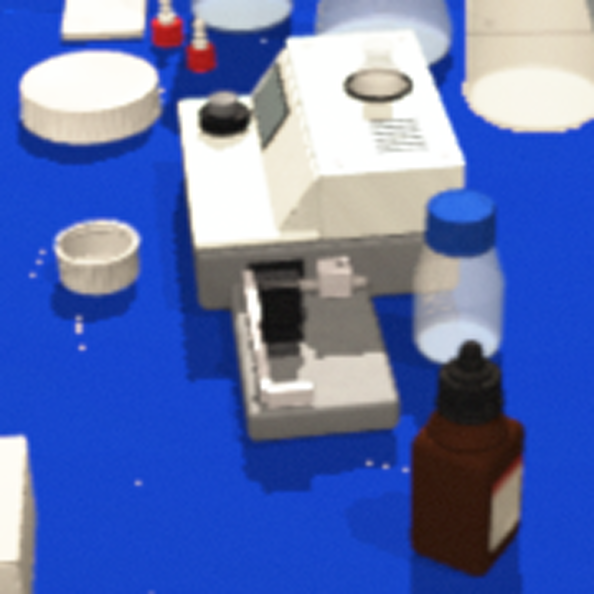

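```bash
cat > fit.py <<'E'
from h import *
from scipy.optimize import least_squares
c=cam('top')
cr=np.array([[80,428],[480,389],[30,100],[443,60],[727,170],[743,325]],float)
px=np.c_[150+cr[:,0]/4-.375,160+cr[:,1]/3.75-.37]
P=np.array([[-85,140,58],[-85,-60,58],[85,140,101],[85,-60,101],[23,-200,26],[-65,-200,26]])/1e3
r=least_squares(lambda p:(proj(c,w(p,P))-px).ravel(),[0.5,0.05,0.05],loss='soft_l1')
p=r.x
print(p,np.degrees(p[2]),r.fun.reshape(-1,2).round(2))
def inv(q): 
    d=q[:2]-p[:2]; cc,s=np.cos(p[2]),np.sin(p[2]); return np.array([cc*d[0]+s*d[1],-s*d[0]+cc*d[1]])*1e3
def at(X,Y,z): return inv(unproj(c,150+X/4-.375,160+Y/3.75-.37,z)).round(1)
print('key',[at(157,363,z) for z in (.062,.068,.075)])
print('knob',at(615,289,.070),'vial',at(212,154,.101),'lug',at(732,283,.038),'block',at(498,228,.045),'capbot',at(370,520,.026))
np.save('pose.npy',p)
for n,q in dict(key=[-55,95,68],knobhome=[-39,-172,55],blockfront=[-15-6,-80,45],lug=[-39,-200,38]).items(): print(n,w(p,np.array(q)/1e3).round(4))
for X,Y,z in [(565,70,.105),(370,520,.026)]: print(unproj(c,150+X/4,160+Y/3.75,z))
print(unproj(c,385,186,.13),unproj(c,200,200,.133))
E
python3 fit.py
```

```text
[0.55129822 0.04840375 0.1314099 ] 7.5292324275254785 [[-0.76  0.15]
 [-0.19  0.11]
 [-0.05 -0.14]
 [-0.18  0.1 ]
 [ 0.33 -0.68]
 [ 1.16  0.3 ]]
key [array([-54.8,  97.1]), array([-55.,  96.]), array([-55.2,  94.8])]
knob [ -39.6 -132.1] vial [47.9 55. ] lug [ -41.2 -193.4] block [  0.3 -77.9] capbot [-149.4    2.9]
key [[0.4843 0.1354 0.068 ]]
knobhome [[ 0.5352 -0.1272  0.055 ]]
blockfront [[ 0.541  -0.0337  0.045 ]]
lug [[ 0.5388 -0.155   0.038 ]]
[ 0.63880172 -0.06014125  0.105     ]
[0.40207354 0.03092945 0.026     ]
[ 0.62600268 -0.23598937  0.13      ] [0.58911598 0.10913584 0.133     ]
```

Run:
```python
from h import *
from scipy.optimize import least_squares
a,b=cam('top'),cam('side')
for n,u,v in [('flask ring',(38,185),(277,73)),('bottle cap',(62,88),(330,20)),('beaker',(12,255),(231,82)),('redball',(45,85),(322,3)),('cap',(242,297),(190,200)),('brown',(384,183),(303,240)),('vial',(203,200),(275,155))]:
    r=least_squares(lambda P:np.r_[(proj(a,P)-u).ravel(),(proj(b,P)-v).ravel()],[.5,.2,.1])
    print(n,r.x.round(3),round(r.cost,1))
```

```text
flask ring [0.601 0.378 0.203] 1.3
bottle cap [0.722 0.281 0.355] 0.0
beaker [0.479 0.435 0.162] 0.7
redball [0.71  0.289 0.391] 9.1
cap [0.407 0.032 0.035] 0.5
brown [ 0.635 -0.237  0.117] 0.3
vial [0.593 0.108 0.104] 0.2
```

Call:
step_arm([
  {"z": 0.05, "claw": 0},
  {"z": 0.1, "claw": 0},
  {"z": 0.14, "claw": 0},
  {"x": 0.03, "y": -0.03, "z": 0.14, "claw": 0},
  {"x": 0.06, "y": -0.06, "z": 0.14, "claw": 0},
  {"x": 0.09, "y": -0.09, "z": 0.14, "claw": 0},
  {"x": 0.12, "y": -0.12, "z": 0.14, "claw": 0},
  {"x": 0.15, "y": -0.155, "z": 0.14, "claw": 0},
  {"x": 0.18, "y": -0.19, "z": 0.14, "claw": 0},
  {"x": 0.205, "y": -0.23, "z": 0.14, "claw": 0},
  {"x": 0.23, "y": -0.27, "z": 0.14, "claw": 0},
  {"x": 0.255, "y": -0.31, "z": 0.14, "claw": 0},
], squeeze=20)

```text
invalid input
```

Call:
step_arm([
  {"ax": 0, "ay": 0, "az": 0, "x": 0, "y": 0, "z": 0.05, "claw": 0},
  {"ax": 0, "ay": 0, "az": 0, "x": 0, "y": 0, "z": 0.1, "claw": 0},
  {"ax": 0, "ay": 0, "az": 0, "x": 0, "y": 0, "z": 0.14, "claw": 0},
], squeeze=20)

```text
time_s: 0.45
tool_pos: [0.1462, 0.6333, 0.3732]
tool_rot: [179.9, -0.0, 167.0]
force: [-0.4, 0.9, 0.4]
grip_width: 0.0706
```

Call:
step_arm([
  {"ax": 0, "ay": 0, "az": 2, "x": 0.03, "y": -0.03, "z": 0, "claw": 0},
  {"ax": 0, "ay": 0, "az": 4, "x": 0.06, "y": -0.06, "z": 0, "claw": 0},
  {"ax": 0, "ay": 0, "az": 6, "x": 0.09, "y": -0.09, "z": 0, "claw": 0},
  {"ax": 0, "ay": 0, "az": 8, "x": 0.12, "y": -0.12, "z": 0, "claw": 0},
  {"ax": 0, "ay": 0, "az": 10, "x": 0.15, "y": -0.16, "z": 0, "claw": 0},
  {"ax": 0, "ay": 0, "az": 12, "x": 0.18, "y": -0.2, "z": 0, "claw": 0},
  {"ax": 0, "ay": 0, "az": 14, "x": 0.205, "y": -0.24, "z": 0, "claw": 0},
  {"ax": 0, "ay": 0, "az": 16, "x": 0.23, "y": -0.28, "z": 0, "claw": 0},
  {"ax": 0, "ay": 0, "az": 18, "x": 0.255, "y": -0.32, "z": 0, "claw": 0},
  {"ax": 0, "ay": 0, "az": 20.5, "x": 0.27, "y": -0.36, "z": 0, "claw": 0},
  {"ax": 0, "ay": 0, "az": 20.5, "x": 0.28, "y": -0.4, "z": 0, "claw": 0},
  {"ax": 0, "ay": 0, "az": 20.5, "x": 0.29, "y": -0.44, "z": 0, "claw": 0},
])

```text
time_s: 1.65
tool_pos: [0.4364, 0.1914, 0.3703]
tool_rot: [180.0, -0.0, -172.5]
force: [1.2, -0.6, -0.1]
grip_width: 0.0004
```

Run:
```python
from h import *
p=np.load('pose.npy')
for q in [(-41,-95),(-41,-230),(-39,-172),(-55,95)]: print(q,w(p,np.array([*q,0])/1e3).round(4))
```

```text
(-41, -95) [[ 0.5231 -0.0511  0.    ]]
(-41, -230) [[ 0.5408 -0.185   0.    ]]
(-39, -172) [[ 0.5352 -0.1272  0.    ]]
(-55, 95) [[0.4843 0.1354 0.    ]]
```

Call:
step_arm([
  {"ax": 0, "ay": 0, "az": 0, "x": 0.01, "y": -0.04, "z": 0, "claw": 0},
  {"ax": 0, "ay": 0, "az": 0, "x": 0.02, "y": -0.08, "z": -0.02, "claw": 0},
  {"ax": 0, "ay": 0, "az": 0, "x": 0.03, "y": -0.12, "z": -0.04, "claw": 0},
  {"ax": 0, "ay": 0, "az": 0, "x": 0.04, "y": -0.16, "z": -0.06, "claw": 0},
  {"ax": 0, "ay": 0, "az": 0, "x": 0.05, "y": -0.2, "z": -0.08, "claw": 0},
  {"ax": 0, "ay": 0, "az": 0, "x": 0.06, "y": -0.235, "z": -0.1, "claw": 0},
  {"ax": 0, "ay": 0, "az": 0, "x": 0.065, "y": -0.244, "z": -0.13, "claw": 0},
  {"ax": 0, "ay": 0, "az": 0, "x": 0.065, "y": -0.244, "z": -0.15, "claw": 0},
  {"ax": 0, "ay": 0, "az": 0, "x": 0.065, "y": -0.244, "z": -0.15, "claw": 0},
])

```text
time_s: 2.55
tool_pos: [0.499, -0.051, 0.2176]
tool_rot: [180.0, -0.3, -172.6]
force: [-0.4, 0.2, 1.0]
grip_width: 0.0002
```

Run:
```python
from h import *
p=np.load('pose.npy'); o=status.get_obs(); print(o['tool_pos'],o['tool_rot'],o['force'])
c=cam('wrist'); snap('wrist','pics/w1.png')
P=[[-85,-60,58],[-65,-200,26],[23,-200,26],[85,-60,101],[-39-12,-132-6,70],[-39-12,-132+6,70],[-39+12,-132+6,70],[-39+12,-132-6,70],[-55,95,68]]
print(proj(c,w(p,np.array(P)/1e3)).round(0))
```

```text
[ 0.4989917  -0.05103467  0.21763077] [ 179.98880718   -0.34493629 -172.56666097] [-0.3732932   0.17981468  0.98082511]
[[311. 180.]
 [173. 194.]
 [179. 272.]
 [311. 367.]
 [227. 219.]
 [240. 219.]
 [241. 243.]
 [228. 243.]
 [478. 213.]]
```

View pics/w1.png

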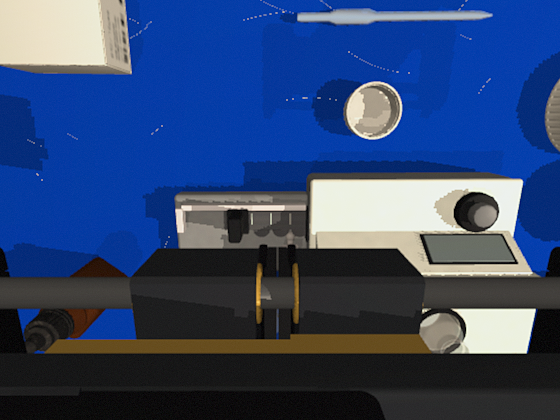

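Call:
step_arm([
  {"ax": 0, "ay": 0, "az": 0, "x": 0.024, "y": 0, "z": 0, "claw": 0},
  {"ax": 0, "ay": 0, "az": 0, "x": 0.024, "y": 0, "z": -0.03, "claw": 0},
  {"ax": 0, "ay": 0, "az": 0, "x": 0.024, "y": 0, "z": -0.06, "claw": 0},
  {"ax": 0, "ay": 0, "az": 0, "x": 0.024, "y": 0, "z": -0.09, "claw": 0},
  {"ax": 0, "ay": 0, "az": 0, "x": 0.024, "y": 0, "z": -0.12, "claw": 0},
  {"ax": 0, "ay": 0, "az": 0, "x": 0.024, "y": 0, "z": -0.12, "claw": 0},
  {"ax": 0, "ay": 0, "az": 0, "x": 0.024, "y": 0, "z": -0.12, "claw": 0},
])

```text
time_s: 3.3
tool_pos: [0.5261, -0.0502, 0.102]
tool_rot: [-180.0, 0.1, -172.4]
force: [-0.1, 0.6, 0.2]
grip_width: 0.0008
```

Run:
```python
from h import *
snap('side','pics/s2.png',(160,100,340,270),3.5); snap('wrist','pics/w2.png')
o=status.get_obs(); print(o['tool_pos'],o['force'])
```

```text
[ 0.5270085  -0.05041872  0.10297814] [-0.59282034  0.03677704  0.62737478]
```

View pics/s2.png

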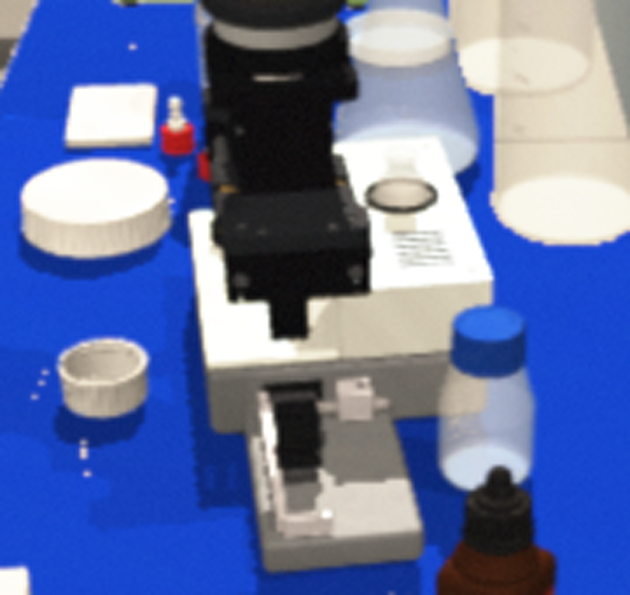

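View pics/w2.png

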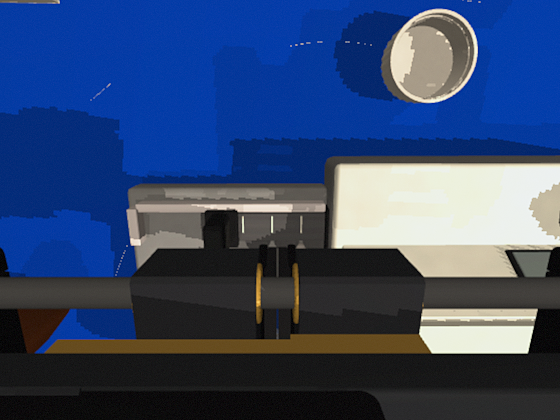

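Call:
step_arm([
  {"ax": 0, "ay": 0, "az": 0, "x": -0.003, "y": 0, "z": -0.02, "claw": 0},
  {"ax": 0, "ay": 0, "az": 0, "x": -0.003, "y": 0, "z": -0.035, "claw": 0},
  {"ax": 0, "ay": 0, "az": 0, "x": -0.003, "y": 0, "z": -0.042, "claw": 0},
  {"ax": 0, "ay": 0, "az": 0, "x": -0.003, "y": 0, "z": -0.042, "claw": 0},
])

```text
time_s: 3.8
tool_pos: [0.5218, -0.0506, 0.0581]
tool_rot: [180.0, -0.1, -172.5]
force: [-0.5, -0.6, -0.2]
grip_width: 0.0004
```

Run:
```python
from h import *
snap('top','pics/t3.png',(230,180,350,270),6)
o=status.get_obs(); print(o['tool_pos'],o['force'])
```

```text
[ 0.52231437 -0.05067951  0.05870245] [ 0.57194864  0.85482555 -0.16388478]
```

View pics/t3.png

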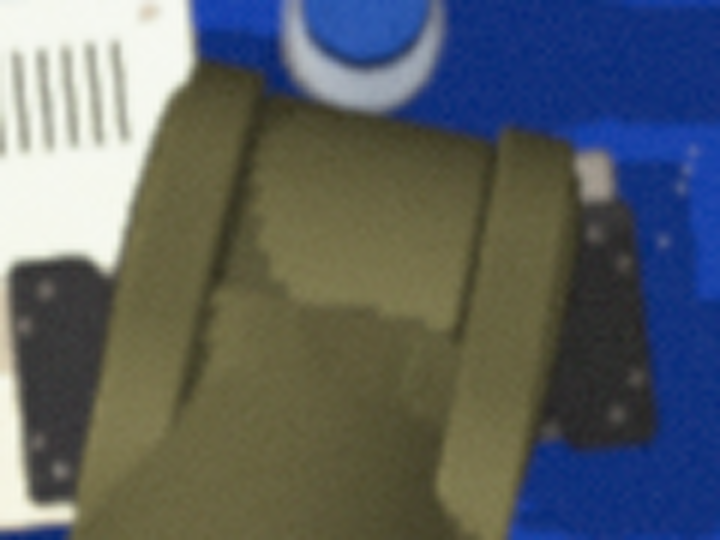

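Call:
step_arm([
  {"ax": 0, "ay": 0, "az": 0, "x": 0.0004, "y": -0.003, "z": 0, "claw": 0},
  {"ax": 0, "ay": 0, "az": 0, "x": 0.0008, "y": -0.006, "z": 0, "claw": 0},
  {"ax": 0, "ay": 0, "az": 0, "x": 0.0012, "y": -0.009, "z": 0, "claw": 0},
  {"ax": 0, "ay": 0, "az": 0, "x": 0.0016, "y": -0.012, "z": 0, "claw": 0},
  {"ax": 0, "ay": 0, "az": 0, "x": 0.0018, "y": -0.014, "z": 0, "claw": 0},
  {"ax": 0, "ay": 0, "az": 0, "x": 0.0021, "y": -0.016, "z": 0, "claw": 0},
])

```text
time_s: 4.45
tool_pos: [0.5243, -0.0669, 0.0586]
tool_rot: [180.0, 0.0, -172.5]
force: [0.2, -0.1, 1.0]
grip_width: 0.0004
```

Call:
step_arm([
  {"ax": 0, "ay": 0, "az": 0, "x": 0.0003, "y": -0.002, "z": 0, "claw": 0},
  {"ax": 0, "ay": 0, "az": 0, "x": 0.0005, "y": -0.004, "z": 0, "claw": 0},
])

```text
time_s: 4.65
tool_pos: [0.5248, -0.0708, 0.0586]
tool_rot: [180.0, 0.0, -172.5]
force: [-0.2, 0.5, -0.5]
grip_width: 0.0006
```

Call:
step_arm([
  {"ax": 0, "ay": 0, "az": 0, "x": 0.0003, "y": -0.002, "z": 0, "claw": 0},
  {"ax": 0, "ay": 0, "az": 0, "x": 0.0005, "y": -0.004, "z": 0, "claw": 0},
])

```text
time_s: 4.85
tool_pos: [0.5252, -0.0736, 0.0586]
tool_rot: [179.9, -0.0, -172.5]
force: [-1.0, 5.6, 1.9]
grip_width: 0.0007
```

Call:
step_arm([
  {"ax": 0, "ay": 0, "az": 0, "x": 0.0003, "y": -0.002, "z": 0, "claw": 0},
  {"ax": 0, "ay": 0, "az": 0, "x": 0.0005, "y": -0.004, "z": 0, "claw": 0},
])

```text
time_s: 5.05
tool_pos: [0.5256, -0.0763, 0.0586]
tool_rot: [179.8, -0.0, -172.4]
force: [-1.6, 4.7, 2.6]
grip_width: 0.0006
```

Call:
step_arm([
  {"ax": 0, "ay": 0, "az": 0, "x": 0.0003, "y": -0.002, "z": 0, "claw": 0},
  {"ax": 0, "ay": 0, "az": 0, "x": 0.0005, "y": -0.004, "z": 0, "claw": 0},
])

```text
time_s: 5.25
tool_pos: [0.5263, -0.0822, 0.0586]
tool_rot: [180.0, 0.0, -172.4]
force: [-0.4, 1.7, -0.0]
grip_width: 0.0003
```

Call:
step_arm([
  {"ax": 0, "ay": 0, "az": 0, "x": 0.0003, "y": -0.002, "z": 0, "claw": 0},
  {"ax": 0, "ay": 0, "az": 0, "x": 0.0005, "y": -0.004, "z": 0, "claw": 0},
])

```text
time_s: 5.45
tool_pos: [0.5269, -0.0879, 0.0586]
tool_rot: [-179.9, 0.0, -172.5]
force: [-0.0, -0.2, -0.4]
grip_width: 0.0008
```

Call:
step_arm([
  {"ax": 0, "ay": 0, "az": 0, "x": 0.0003, "y": -0.002, "z": 0, "claw": 0},
  {"ax": 0, "ay": 0, "az": 0, "x": 0.0005, "y": -0.004, "z": 0, "claw": 0},
])

```text
time_s: 5.65
tool_pos: [0.5273, -0.0914, 0.0586]
tool_rot: [-180.0, 0.0, -172.5]
force: [-0.8, 0.5, -0.4]
grip_width: 0.0004
```

Call:
step_arm([
  {"ax": 0, "ay": 0, "az": 0, "x": 0.0003, "y": -0.002, "z": 0, "claw": 0},
  {"ax": 0, "ay": 0, "az": 0, "x": 0.0005, "y": -0.004, "z": 0, "claw": 0},
])

```text
time_s: 5.85
tool_pos: [0.5276, -0.0935, 0.0586]
tool_rot: [179.9, -0.0, -172.5]
force: [-1.9, 5.7, 2.8]
grip_width: 0.0005
```

Call:
step_arm([
  {"ax": 0, "ay": 0, "az": 0, "x": 0.0003, "y": -0.002, "z": 0, "claw": 0},
  {"ax": 0, "ay": 0, "az": 0, "x": 0.0005, "y": -0.004, "z": 0, "claw": 0},
])

```text
time_s: 6.05
tool_pos: [0.528, -0.0965, 0.0586]
tool_rot: [179.8, -0.0, -172.4]
force: [-2.2, 5.4, 2.3]
grip_width: 0.0
```

Call:
step_arm([
  {"ax": 0, "ay": 0, "az": 0, "x": 0.0003, "y": -0.002, "z": 0, "claw": 0},
  {"ax": 0, "ay": 0, "az": 0, "x": 0.0005, "y": -0.004, "z": 0, "claw": 0},
])

```text
time_s: 6.25
tool_pos: [0.5288, -0.1024, 0.0586]
tool_rot: [180.0, -0.0, -172.5]
force: [-0.1, 1.2, -0.3]
grip_width: 0.0002
```

Call:
step_arm([
  {"ax": 0, "ay": 0, "az": 0, "x": 0.0003, "y": -0.002, "z": 0, "claw": 0},
  {"ax": 0, "ay": 0, "az": 0, "x": 0.0005, "y": -0.004, "z": 0, "claw": 0},
])

```text
time_s: 6.45
tool_pos: [0.5294, -0.1079, 0.0586]
tool_rot: [-179.9, 0.0, -172.5]
force: [0.9, 0.1, 0.4]
grip_width: 0.0005
```

Call:
step_arm([
  {"ax": 0, "ay": 0, "az": 0, "x": 0.0003, "y": -0.002, "z": 0, "claw": 0},
  {"ax": 0, "ay": 0, "az": 0, "x": 0.0004, "y": -0.003, "z": 0, "claw": 0},
])

```text
time_s: 6.65
tool_pos: [0.5297, -0.1105, 0.0586]
tool_rot: [-180.0, 0.0, -172.5]
force: [-1.0, 1.1, 0.2]
grip_width: 0.0005
```

Call:
step_arm([
  {"ax": 0, "ay": 0, "az": 0, "x": 0.0001, "y": -0.001, "z": 0, "claw": 0},
  {"ax": 0, "ay": 0, "az": 0, "x": 0.0003, "y": -0.002, "z": 0, "claw": 0},
])

```text
time_s: 6.85
tool_pos: [0.53, -0.1118, 0.0586]
tool_rot: [-180.0, 0.0, -172.5]
force: [0.2, 0.4, -0.2]
grip_width: 0.0005
```

Call:
step_arm([
  {"ax": 0, "ay": 0, "az": 0, "x": 0.0001, "y": -0.001, "z": 0, "claw": 0},
  {"ax": 0, "ay": 0, "az": 0, "x": 0.0001, "y": -0.001, "z": 0, "claw": 0},
])

```text
time_s: 7.05
tool_pos: [0.5301, -0.1128, 0.0586]
tool_rot: [-180.0, 0.0, -172.5]
force: [0.2, 0.3, 1.0]
grip_width: 0.0008
```

Call:
step_arm([
  {"ax": 0, "ay": 0, "az": 0, "x": 0.0001, "y": -0.001, "z": 0, "claw": 0},
  {"ax": 0, "ay": 0, "az": 0, "x": 0.0001, "y": -0.001, "z": 0, "claw": 0},
])

```text
time_s: 7.25
tool_pos: [0.5302, -0.113, 0.0586]
tool_rot: [179.9, -0.0, -172.5]
force: [-0.7, 1.3, 0.5]
grip_width: 0.0007
```

Call:
step_arm([
  {"ax": 0, "ay": 0, "az": 0, "x": 0.0001, "y": -0.001, "z": 0, "claw": 0},
  {"ax": 0, "ay": 0, "az": 0, "x": 0.0001, "y": -0.001, "z": 0, "claw": 0},
])

```text
time_s: 7.45
tool_pos: [0.5301, -0.113, 0.0586]
tool_rot: [179.9, -0.0, -172.4]
force: [-1.1, 5.3, 3.6]
grip_width: 0.0004
```

Call:
step_arm([
  {"ax": 0, "ay": 0, "az": 0, "x": 0.0001, "y": -0.001, "z": 0, "claw": 0},
  {"ax": 0, "ay": 0, "az": 0, "x": 0.0001, "y": -0.001, "z": 0, "claw": 0},
  {"ax": 0, "ay": 0, "az": 0, "x": 0.0001, "y": -0.001, "z": 0, "claw": 0},
])

```text
time_s: 7.75
tool_pos: [0.5301, -0.1131, 0.0586]
tool_rot: [179.8, -0.0, -172.4]
force: [-2.0, 7.4, 2.2]
grip_width: 0.0005
```

Call:
step_arm([
  {"ax": 0, "ay": 0, "az": 0, "x": 0, "y": 0.004, "z": 0, "claw": 0},
  {"ax": 0, "ay": 0, "az": 0, "x": -0.0003, "y": 0.008, "z": 0, "claw": 0},
  {"ax": 0, "ay": 0, "az": 0, "x": -0.001, "y": 0.014, "z": 0, "claw": 0},
  {"ax": 0, "ay": 0, "az": 0, "x": -0.001, "y": 0.014, "z": 0.04, "claw": 0},
  {"ax": 0, "ay": 0, "az": 0, "x": -0.001, "y": 0.014, "z": 0.07, "claw": 0},
  {"ax": 0, "ay": 0, "az": 0, "x": -0.001, "y": 0.014, "z": 0.07, "claw": 0},
])

```text
time_s: 8.35
tool_pos: [0.5325, -0.1024, 0.1328]
tool_rot: [-179.9, 0.5, -172.5]
force: [1.3, 1.1, -0.4]
grip_width: 0.0005
```

Run:
```python
from h import *
o=status.get_obs(); print(o['tool_pos'],o['tool_rot'],o['force'])
c=cam('wrist');p=np.load('pose.npy')
snap('wrist','pics/w4.png'); snap('side','pics/s4.png',(160,100,340,270),3.5)
P=[[-39-12,-172-6,70],[-39-12,-172+6,70],[-85,-60,58],[-65,-200,26]]
print(proj(c,w(p,np.array(P)/1e3)).round(0))
```

```text
[ 0.5324572  -0.1024216   0.13277176] [-179.92085265    0.46232262 -172.51057554] [ 1.31205219  1.117005   -0.36965242]
[[230. 214.]
 [249. 214.]
 [407. 160.]
 [209. 181.]]
```

View pics/w4.png

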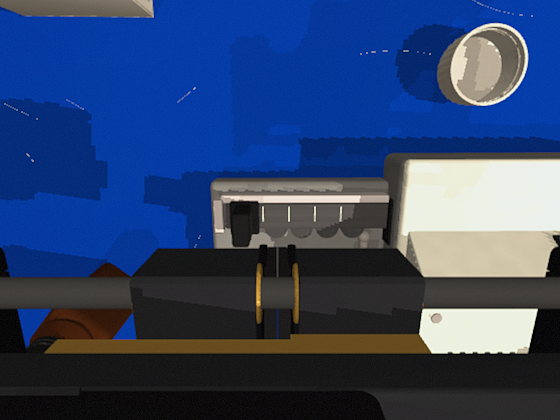

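View pics/s4.png

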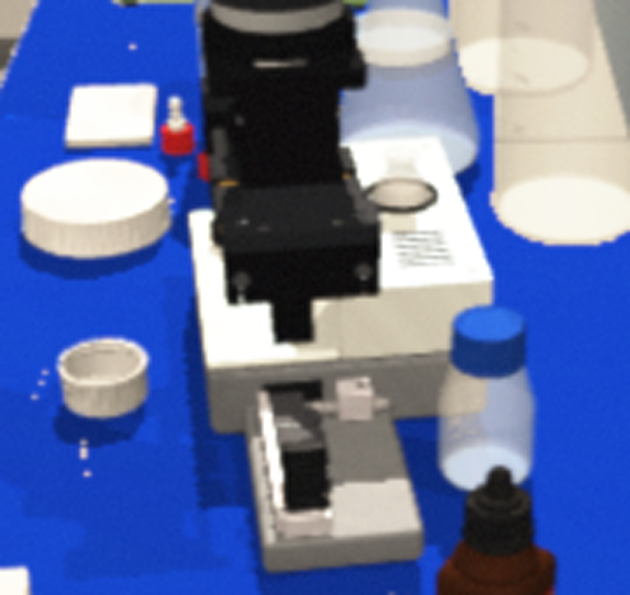

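Call:
step_arm([
  {"ax": 0, "ay": 0, "az": 0, "x": 0.002, "y": -0.02, "z": 0, "claw": 0},
  {"ax": 0, "ay": 0, "az": 0, "x": 0.004, "y": -0.04, "z": 0, "claw": 0},
  {"ax": 0, "ay": 0, "az": 0, "x": 0.005, "y": -0.052, "z": 0, "claw": 0},
  {"ax": 0, "ay": 0, "az": 0, "x": 0.005, "y": -0.052, "z": 0, "claw": 0},
  {"ax": 0, "ay": 0, "az": 0, "x": 0.005, "y": -0.052, "z": -0.02, "claw": 0},
  {"ax": 0, "ay": 0, "az": 0, "x": 0.005, "y": -0.052, "z": -0.02, "claw": 0},
])

```text
time_s: 9.05
tool_pos: [0.5324, -0.152, 0.106]
tool_rot: [179.9, -0.3, -172.5]
force: [-0.3, 0.4, 0.1]
grip_width: 0.0002
```

Run:
```python
from h import *
o=status.get_obs(); print(o['tool_pos'],o['tool_rot'],o['force'])
c=cam('wrist');p=np.load('pose.npy')
snap('wrist','pics/w5.png'); snap('side','pics/s5.png',(160,100,340,270),3.5)
P=[[-39-12,-172-6,70],[-39-12,-172+6,70],[-85,-60,58],[-65,-200,26]]
print(proj(c,w(p,np.array(P)/1e3)).round(0))
```

```text
[ 0.53239208 -0.15200339  0.10595185] [ 179.8896745    -0.28957194 -172.45373123] [-0.27798382  0.43208069  0.0820399 ]
[[308. 237.]
 [328. 237.]
 [504. 177.]
 [271. 198.]]
```

View pics/w5.png

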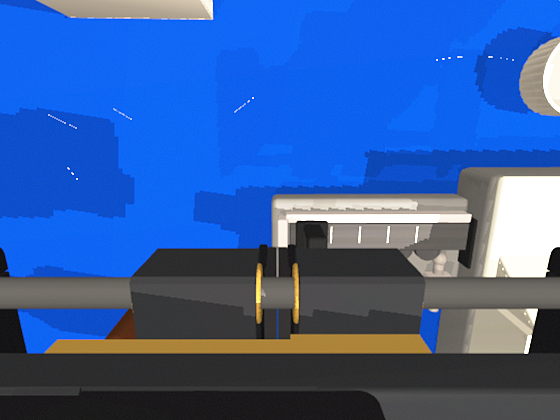

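View pics/s5.png

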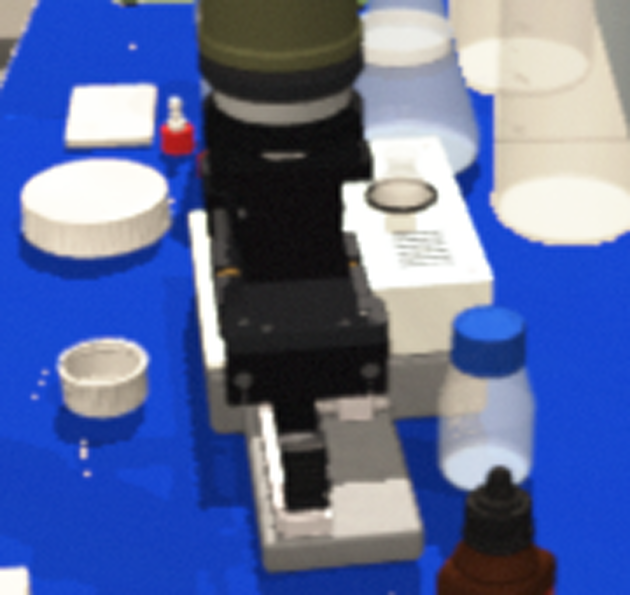

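Call:
step_arm([
  {"ax": 0, "ay": 0, "az": 0, "x": 0.0005, "y": -0.004, "z": 0, "claw": 0},
  {"ax": 0, "ay": 0, "az": 0, "x": 0.0005, "y": -0.004, "z": -0.02, "claw": 0},
  {"ax": 0, "ay": 0, "az": 0, "x": 0.0005, "y": -0.004, "z": -0.04, "claw": 0},
  {"ax": 0, "ay": 0, "az": 0, "x": 0.0005, "y": -0.004, "z": -0.048, "claw": 0},
  {"ax": 0, "ay": 0, "az": 0, "x": 0.0005, "y": -0.004, "z": -0.048, "claw": 0},
])

```text
time_s: 9.65
tool_pos: [0.5343, -0.1575, 0.06]
tool_rot: [180.0, -0.1, -172.5]
force: [0.2, 0.1, -0.8]
grip_width: 0.0004
```

Run:
```python
from h import *
o=status.get_obs(); print(o['tool_pos'],o['tool_rot'],o['force'])
snap('wrist','pics/w6.png',(200,180,480,320),2.8); snap('side','pics/s6.png',(160,100,340,270),3.5)
```

```text
[ 0.53432986 -0.15752615  0.06003965] [ 1.79983136e+02 -9.16681846e-02 -1.72491345e+02] [ 0.18221924  0.07543443 -0.77348599]
```

View pics/w6.png

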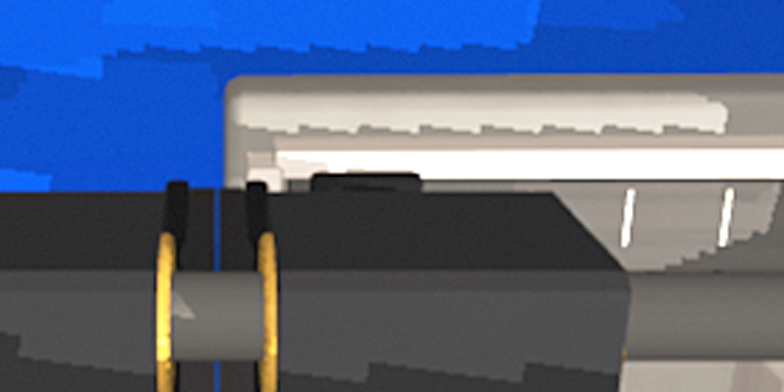

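View pics/s6.png

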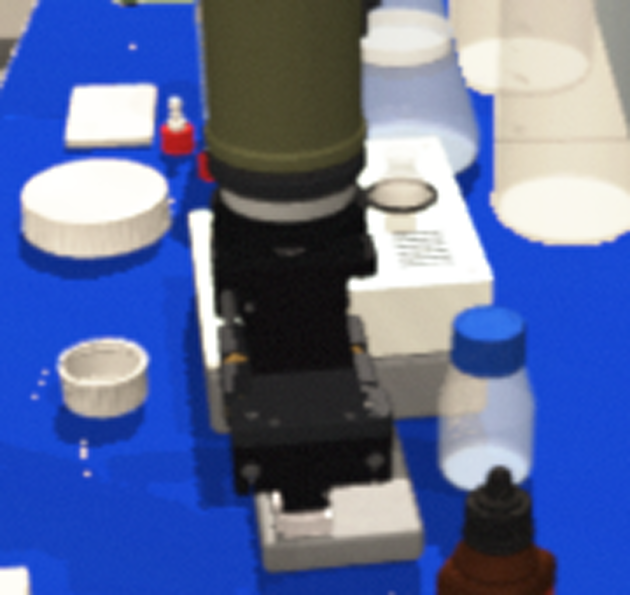

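Call:
step_arm([
  {"ax": 0, "ay": 0, "az": 0, "x": -0.0003, "y": 0.002, "z": 0, "claw": 0},
  {"ax": 0, "ay": 0, "az": 0, "x": -0.0005, "y": 0.004, "z": 0, "claw": 0},
  {"ax": 0, "ay": 0, "az": 0, "x": -0.0008, "y": 0.006, "z": 0, "claw": 0},
  {"ax": 0, "ay": 0, "az": 0, "x": -0.001, "y": 0.008, "z": 0, "claw": 0},
])

```text
time_s: 10.15
tool_pos: [0.5341, -0.1493, 0.0609]
tool_rot: [180.0, 0.0, -172.5]
force: [0.7, 0.2, -1.2]
grip_width: 0.0006
```

Call:
step_arm([
  {"ax": 0, "ay": 0, "az": 0, "x": -0.0001, "y": 0.001, "z": 0, "claw": 0},
  {"ax": 0, "ay": 0, "az": 0, "x": -0.0003, "y": 0.002, "z": 0, "claw": 0},
])

```text
time_s: 10.35
tool_pos: [0.5336, -0.1474, 0.0606]
tool_rot: [180.0, 0.0, -172.5]
force: [0.2, 0.6, -0.5]
grip_width: 0.0009
```

Call:
step_arm([
  {"ax": 0, "ay": 0, "az": 0, "x": -0.0001, "y": 0.001, "z": 0, "claw": 0},
  {"ax": 0, "ay": 0, "az": 0, "x": -0.0003, "y": 0.002, "z": 0, "claw": 0},
])

```text
time_s: 10.55
tool_pos: [0.5333, -0.1456, 0.0606]
tool_rot: [-180.0, -0.0, -172.5]
force: [-0.4, 0.2, -0.0]
grip_width: 0.0003
```

Call:
step_arm([
  {"ax": 0, "ay": 0, "az": 0, "x": -0.0001, "y": 0.001, "z": 0, "claw": 0},
  {"ax": 0, "ay": 0, "az": 0, "x": -0.0003, "y": 0.002, "z": 0, "claw": 0},
])

```text
time_s: 10.75
tool_pos: [0.533, -0.1436, 0.0606]
tool_rot: [180.0, 0.0, -172.5]
force: [-0.4, -0.7, -0.1]
grip_width: 0.0001
```

Call:
step_arm([
  {"ax": 0, "ay": 0, "az": 0, "x": -0.0001, "y": 0.001, "z": 0, "claw": 0},
  {"ax": 0, "ay": 0, "az": 0, "x": -0.0003, "y": 0.002, "z": 0, "claw": 0},
])

```text
time_s: 10.95
tool_pos: [0.5329, -0.1431, 0.0606]
tool_rot: [-179.9, 0.0, -172.5]
force: [1.2, -5.6, -2.8]
grip_width: 0.0005
```

Call:
step_arm([
  {"ax": 0, "ay": 0, "az": 0, "x": -0.0003, "y": 0.002, "z": 0, "claw": 0},
  {"ax": 0, "ay": 0, "az": 0, "x": -0.0005, "y": 0.004, "z": 0, "claw": 0},
])

```text
time_s: 11.15
tool_pos: [0.5324, -0.1399, 0.0606]
tool_rot: [-179.8, 0.1, -172.6]
force: [1.8, -5.3, -1.9]
grip_width: 0.0003
```

Call:
step_arm([
  {"ax": 0, "ay": 0, "az": 0, "x": -0.0003, "y": 0.002, "z": 0, "claw": 0},
  {"ax": 0, "ay": 0, "az": 0, "x": -0.0005, "y": 0.004, "z": 0, "claw": 0},
])

```text
time_s: 11.35
tool_pos: [0.5316, -0.1337, 0.0606]
tool_rot: [180.0, 0.0, -172.5]
force: [0.9, -1.6, -2.0]
grip_width: 0.0004
```

Call:
step_arm([
  {"ax": 0, "ay": 0, "az": 0, "x": -0.0003, "y": 0.002, "z": 0, "claw": 0},
  {"ax": 0, "ay": 0, "az": 0, "x": -0.0005, "y": 0.004, "z": 0, "claw": 0},
])

```text
time_s: 11.55
tool_pos: [0.531, -0.1283, 0.0606]
tool_rot: [179.9, -0.0, -172.5]
force: [0.4, 0.1, -0.4]
grip_width: 0.0005
```

Call:
step_arm([
  {"ax": 0, "ay": 0, "az": 0, "x": -0.0003, "y": 0.002, "z": 0, "claw": 0},
  {"ax": 0, "ay": 0, "az": 0, "x": -0.0005, "y": 0.004, "z": 0, "claw": 0},
])

```text
time_s: 11.75
tool_pos: [0.5306, -0.1249, 0.0606]
tool_rot: [180.0, -0.0, -172.5]
force: [-0.2, -0.6, -1.3]
grip_width: 0.0005
```

Call:
step_arm([
  {"ax": 0, "ay": 0, "az": 0, "x": -0.0003, "y": 0.002, "z": 0, "claw": 0},
  {"ax": 0, "ay": 0, "az": 0, "x": -0.0005, "y": 0.004, "z": 0, "claw": 0},
])

```text
time_s: 11.95
tool_pos: [0.5303, -0.1229, 0.0607]
tool_rot: [-179.9, 0.0, -172.5]
force: [1.1, -5.4, -2.0]
grip_width: 0.0004
```

Call:
step_arm([
  {"ax": 0, "ay": 0, "az": 0, "x": -0.0003, "y": 0.002, "z": 0, "claw": 0},
  {"ax": 0, "ay": 0, "az": 0, "x": -0.0005, "y": 0.004, "z": 0, "claw": 0},
])

```text
time_s: 12.15
tool_pos: [0.5299, -0.1198, 0.0607]
tool_rot: [-179.8, 0.1, -172.6]
force: [0.5, -4.6, -2.5]
grip_width: 0.0004
```

Call:
step_arm([
  {"ax": 0, "ay": 0, "az": 0, "x": -0.0003, "y": 0.002, "z": 0, "claw": 0},
  {"ax": 0, "ay": 0, "az": 0, "x": -0.0005, "y": 0.004, "z": 0, "claw": 0},
])

```text
time_s: 12.35
tool_pos: [0.5291, -0.1137, 0.0606]
tool_rot: [180.0, 0.0, -172.5]
force: [0.3, -1.2, -0.1]
grip_width: 0.0004
```

Call:
step_arm([
  {"ax": 0, "ay": 0, "az": 0, "x": -0.0003, "y": 0.002, "z": 0, "claw": 0},
  {"ax": 0, "ay": 0, "az": 0, "x": -0.0005, "y": 0.004, "z": 0, "claw": 0},
])

```text
time_s: 12.55
tool_pos: [0.5285, -0.1084, 0.0605]
tool_rot: [179.9, -0.0, -172.5]
force: [0.1, -0.4, 0.0]
grip_width: 0.0004
```

Call:
step_arm([
  {"ax": 0, "ay": 0, "az": 0, "x": -0.0003, "y": 0.002, "z": 0, "claw": 0},
  {"ax": 0, "ay": 0, "az": 0, "x": -0.0005, "y": 0.004, "z": 0, "claw": 0},
])

```text
time_s: 12.75
tool_pos: [0.5281, -0.1049, 0.0606]
tool_rot: [180.0, -0.0, -172.5]
force: [-0.0, -0.9, -0.1]
grip_width: 0.0004
```

Call:
step_arm([
  {"ax": 0, "ay": 0, "az": 0, "x": -0.0003, "y": 0.002, "z": 0, "claw": 0},
  {"ax": 0, "ay": 0, "az": 0, "x": -0.0005, "y": 0.004, "z": 0, "claw": 0},
])

```text
time_s: 12.95
tool_pos: [0.5278, -0.103, 0.0606]
tool_rot: [-179.9, 0.0, -172.5]
force: [1.3, -6.2, -3.1]
grip_width: 0.0004
```

Call:
step_arm([
  {"ax": 0, "ay": 0, "az": 0, "x": -0.0003, "y": 0.002, "z": 0, "claw": 0},
  {"ax": 0, "ay": 0, "az": 0, "x": -0.0005, "y": 0.004, "z": 0, "claw": 0},
])

```text
time_s: 13.15
tool_pos: [0.5274, -0.0998, 0.0606]
tool_rot: [-179.8, 0.0, -172.6]
force: [1.9, -4.1, -1.2]
grip_width: 0.0003
```

Call:
step_arm([
  {"ax": 0, "ay": 0, "az": 0, "x": -0.0001, "y": 0.001, "z": 0, "claw": 0},
  {"ax": 0, "ay": 0, "az": 0, "x": -0.0003, "y": 0.002, "z": 0, "claw": 0},
])

```text
time_s: 13.35
tool_pos: [0.5269, -0.096, 0.0606]
tool_rot: [-180.0, 0.0, -172.5]
force: [1.4, -1.9, -0.6]
grip_width: 0.0002
```

Call:
step_arm([
  {"ax": 0, "ay": 0, "az": 0, "x": -0.0001, "y": 0.001, "z": 0, "claw": 0},
  {"ax": 0, "ay": 0, "az": 0, "x": -0.0003, "y": 0.002, "z": 0, "claw": 0},
])

```text
time_s: 13.55
tool_pos: [0.5265, -0.0928, 0.0606]
tool_rot: [179.9, -0.0, -172.5]
force: [-1.4, -0.3, 0.8]
grip_width: 0.0002
```

Call:
step_arm([
  {"ax": 0, "ay": 0, "az": 0, "x": -0.0001, "y": 0.001, "z": 0, "claw": 0},
  {"ax": 0, "ay": 0, "az": 0, "x": -0.0003, "y": 0.002, "z": 0, "claw": 0},
])

```text
time_s: 13.75
tool_pos: [0.5262, -0.0908, 0.0605]
tool_rot: [179.9, -0.0, -172.5]
force: [-0.4, -0.1, -0.1]
grip_width: 0.0003
```

Call:
step_arm([
  {"ax": 0, "ay": 0, "az": 0, "x": 0.0005, "y": -0.004, "z": 0, "claw": 0},
  {"ax": 0, "ay": 0, "az": 0, "x": 0.001, "y": -0.008, "z": 0, "claw": 0},
  {"ax": 0, "ay": 0, "az": 0, "x": 0.0015, "y": -0.013, "z": 0, "claw": 0},
  {"ax": 0, "ay": 0, "az": 0, "x": 0.0015, "y": -0.013, "z": 0.04, "claw": 0},
  {"ax": 0, "ay": 0, "az": 0, "x": 0.0015, "y": -0.013, "z": 0.08, "claw": 0},
  {"ax": 0, "ay": 0, "az": 0, "x": 0.0015, "y": -0.013, "z": 0.12, "claw": 0},
  {"ax": 0, "ay": 0, "az": 0, "x": -0.01, "y": -0.013, "z": 0.14, "claw": 0},
  {"ax": 0, "ay": 0, "az": 0, "x": -0.02, "y": -0.013, "z": 0.15, "claw": 0},
  {"ax": 0, "ay": 0, "az": 0, "x": -0.02, "y": -0.013, "z": 0.15, "claw": 0},
])

```text
time_s: 14.65
tool_pos: [0.5065, -0.1056, 0.2124]
tool_rot: [180.0, 0.2, -172.6]
force: [0.3, 0.1, 0.2]
grip_width: 0.0004
```

Run:
```python
from h import *
o=status.get_obs(); print(o['tool_pos'],o['tool_rot'],o['force'])
c=cam('wrist');p=np.load('pose.npy')
snap('wrist','pics/w7.png'); snap('side','pics/s7.png',(160,100,340,270),3.5)
for j in (40,60,80):
  P=[[-39-12,-172+j-6,70],[-39-12,-172+j+6,70],[-85,-60,58],[-65,-200,26]]
  print(j,proj(c,w(p,np.array(P)/1e3)).round(0).tolist())
```

```text
[ 0.5065349  -0.10558273  0.21235378] [ 179.95601233    0.19837281 -172.55985434] [0.34598224 0.14066069 0.23865571]
40 [[287.0, 218.0], [300.0, 218.0], [372.0, 179.0], [225.0, 193.0]]
60 [[309.0, 218.0], [322.0, 218.0], [372.0, 179.0], [225.0, 193.0]]
80 [[331.0, 218.0], [344.0, 218.0], [372.0, 179.0], [225.0, 193.0]]
```

View pics/w7.png

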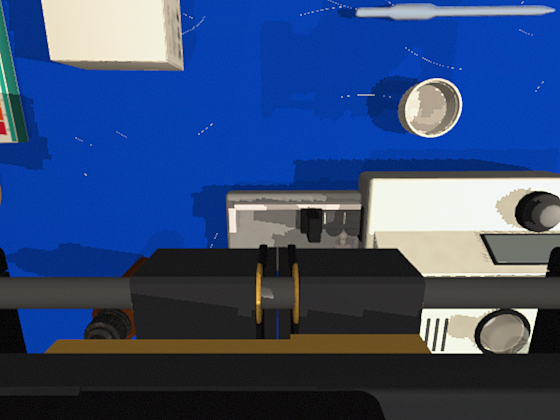

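View pics/s7.png

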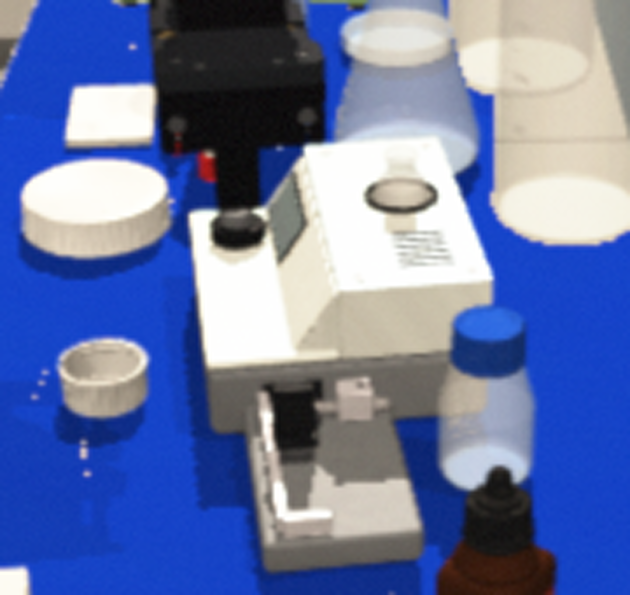

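Run:
```python
from h import *
from scipy.optimize import least_squares
a,b=cam('top'),cam('side')
u=(150+157/4-.4,160+363/3.75-.4); v=(160+224/3.3-.4,130+103/3.3-.4)
r=least_squares(lambda P:np.r_[(proj(a,P)-u).ravel(),(proj(b,P)-v).ravel()],[.5,.13,.07]); print(r.x.round(4),r.cost)
```

```text
[0.4849 0.1349 0.0769] 0.15259977217710743
```

Call:
step_arm([
  {"ax": 0, "ay": 0, "az": 0, "x": -0.004, "y": 0.04, "z": 0, "claw": 0},
  {"ax": 0, "ay": 0, "az": 0, "x": -0.008, "y": 0.08, "z": 0, "claw": 0},
  {"ax": 0, "ay": 0, "az": 0, "x": -0.012, "y": 0.12, "z": 0, "claw": 0},
  {"ax": 0, "ay": 0, "az": 0, "x": -0.016, "y": 0.16, "z": 0, "claw": 0},
  {"ax": 0, "ay": 0, "az": 0, "x": -0.02, "y": 0.2, "z": 0, "claw": 0},
  {"ax": 0, "ay": 0, "az": 0, "x": -0.022, "y": 0.23, "z": 0, "claw": 0},
  {"ax": 0, "ay": 0, "az": 0, "x": -0.022, "y": 0.2405, "z": -0.02, "claw": 0},
  {"ax": 0, "ay": 0, "az": 0, "x": -0.022, "y": 0.2405, "z": -0.06, "claw": 0},
  {"ax": 0, "ay": 0, "az": 0, "x": -0.022, "y": 0.2405, "z": -0.09, "claw": 0},
  {"ax": 0, "ay": 0, "az": 0, "x": -0.022, "y": 0.2405, "z": -0.1, "claw": 0},
  {"ax": 0, "ay": 0, "az": 0, "x": -0.022, "y": 0.2405, "z": -0.1, "claw": 0},
])

```text
time_s: 15.85
tool_pos: [0.4831, 0.1351, 0.1085]
tool_rot: [-179.9, -0.2, -172.5]
force: [0.3, -0.3, 0.6]
grip_width: 0.0001
```

Run:
```python
from h import *
o=status.get_obs(); print(o['tool_pos'],o['tool_rot'],o['force'])
snap('side','pics/s8.png',(160,60,340,230),3.5);snap('wrist','pics/w8.png')
c=cam('wrist');b=cam('side');T=[[*o['tool_pos'][:2],o['tool_pos'][2]-.008],[.4846,.135,.077]]
print(proj(c,T),proj(b,T))
```

```text
[0.48312042 0.13514946 0.1085216 ] [-179.89567563   -0.23855781 -172.51852956] [ 0.27333671 -0.31443127  0.60569854]
[[276.17184104 259.9523621 ]
 [275.67639676 246.44066185]] [[225.74270123 151.47037263]
 [226.91404263 160.78786625]]
```

View pics/s8.png

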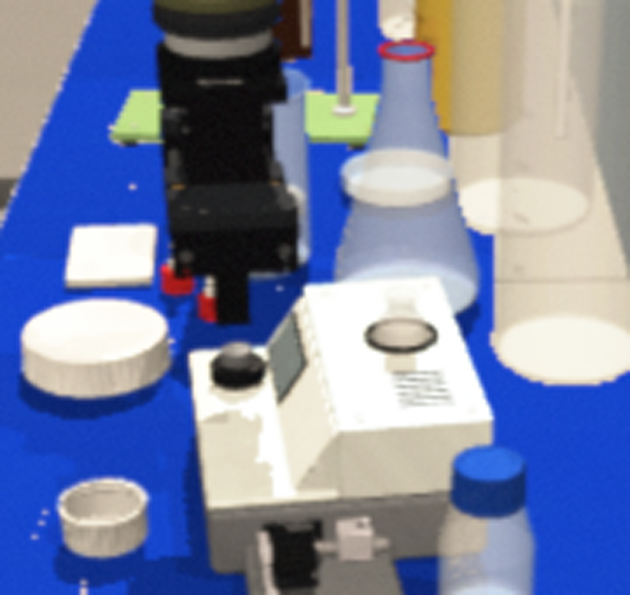

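View pics/w8.png

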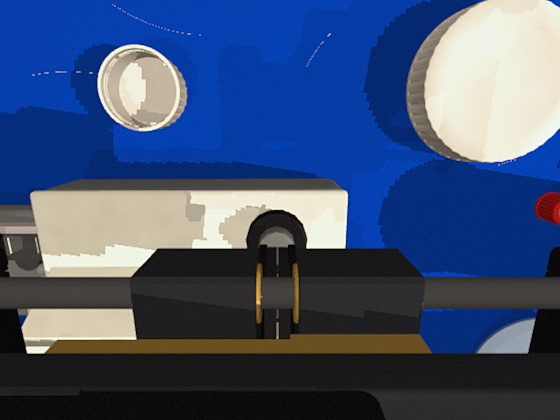

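Call:
step_arm([
  {"ax": 0, "ay": 0, "az": 0, "x": 0.001, "y": 0, "z": -0.006, "claw": 0},
  {"ax": 0, "ay": 0, "az": 0, "x": 0.001, "y": 0, "z": -0.012, "claw": 0},
  {"ax": 0, "ay": 0, "az": 0, "x": 0.001, "y": 0, "z": -0.018, "claw": 0},
  {"ax": 0, "ay": 0, "az": 0, "x": 0.001, "y": 0, "z": -0.02, "claw": 0},
])

```text
time_s: 16.35
tool_pos: [0.4849, 0.1358, 0.09]
tool_rot: [-180.0, -0.0, -172.5]
force: [0.3, -0.6, -0.3]
grip_width: 0.0006
```

Call:
step_arm([
  {"ax": 0, "ay": 0, "az": 0, "x": 0, "y": 0, "z": -0.001, "claw": 0},
  {"ax": 0, "ay": 0, "az": 0, "x": 0, "y": 0, "z": -0.002, "claw": 0},
])

```text
time_s: 16.55
tool_pos: [0.4854, 0.1359, 0.0886]
tool_rot: [180.0, 0.0, -172.5]
force: [0.3, -1.0, 0.4]
grip_width: 0.0006
```

Call:
step_arm([
  {"ax": 0, "ay": 0, "az": 0, "x": 0, "y": 0, "z": -0.001, "claw": 0},
  {"ax": 0, "ay": 0, "az": 0, "x": 0, "y": 0, "z": -0.002, "claw": 0},
])

```text
time_s: 16.75
tool_pos: [0.4854, 0.1359, 0.0868]
tool_rot: [180.0, 0.0, -172.5]
force: [-1.2, -0.2, 2.4]
grip_width: 0.0008
```

Call:
step_arm([
  {"ax": 0, "ay": 0, "az": 0, "x": 0, "y": 0, "z": -0.001, "claw": 0},
  {"ax": 0, "ay": 0, "az": 0, "x": 0, "y": 0, "z": -0.002, "claw": 0},
])

```text
time_s: 16.95
tool_pos: [0.4854, 0.1359, 0.0848]
tool_rot: [180.0, 0.0, -172.5]
force: [-0.0, -0.1, 4.4]
grip_width: 0.0004
```

Call:
step_arm([
  {"ax": 0, "ay": 0, "az": 0, "x": 0, "y": 0, "z": -0.001, "claw": 0},
  {"ax": 0, "ay": 0, "az": 0, "x": 0, "y": 0, "z": -0.002, "claw": 0},
])

```text
time_s: 17.15
tool_pos: [0.4854, 0.1359, 0.0828]
tool_rot: [180.0, 0.0, -172.5]
force: [-0.4, 0.2, 4.4]
grip_width: 0.0003
```

Call:
step_arm([
  {"ax": 0, "ay": 0, "az": 0, "x": 0, "y": 0, "z": -0.001, "claw": 0},
  {"ax": 0, "ay": 0, "az": 0, "x": 0, "y": 0, "z": -0.002, "claw": 0},
])

```text
time_s: 17.35
tool_pos: [0.4855, 0.1359, 0.0821]
tool_rot: [180.0, -0.0, -172.5]
force: [-7.4, -1.8, 20.7]
grip_width: 0.0005
```

Call:
step_arm([
  {"ax": 0, "ay": 0, "az": 0, "x": 0, "y": 0, "z": -0.001, "claw": 0},
  {"ax": 0, "ay": 0, "az": 0, "x": 0, "y": 0, "z": -0.001, "claw": 0},
])

```text
time_s: 17.55
tool_pos: [0.4855, 0.136, 0.0821]
tool_rot: [179.9, -0.0, -172.5]
force: [-8.7, -3.0, 22.7]
grip_width: 0.0004
```

Call:
step_arm([
  {"ax": 0, "ay": 0, "az": 0, "x": 0, "y": 0, "z": -0.001, "claw": 0},
  {"ax": 0, "ay": 0, "az": 0, "x": 0, "y": 0, "z": -0.001, "claw": 0},
])

```text
time_s: 17.75
tool_pos: [0.4856, 0.136, 0.082]
tool_rot: [179.9, -0.0, -172.5]
force: [-9.8, -2.8, 28.9]
grip_width: 0.0005
```

Run:
```python
from h import *
snap('side','pics/s9.png',(200,130,290,200),8);snap('wrist','pics/w9.png',(200,180,360,300),5)
```

```text
(no output)
```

View pics/s9.png

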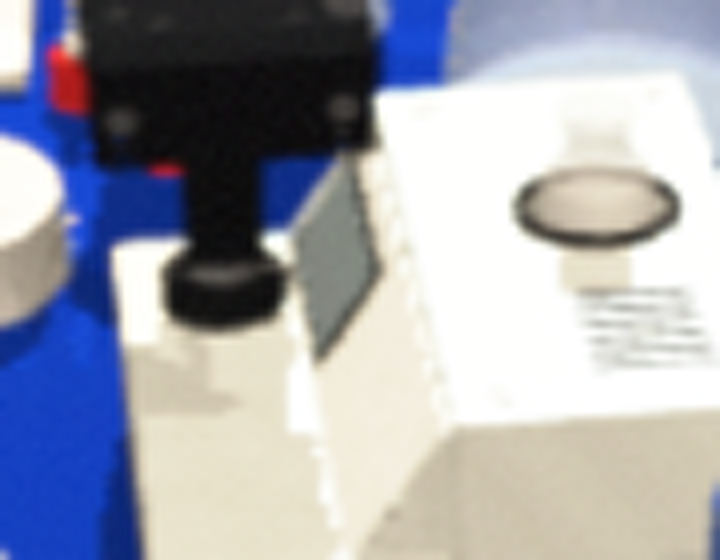

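View pics/w9.png

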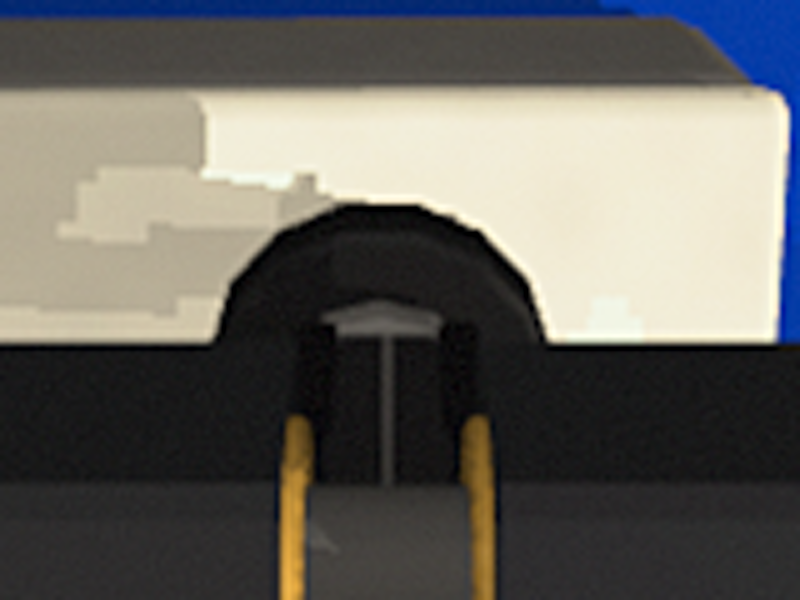

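Call:
step_arm([
  {"ax": 0, "ay": 0, "az": 0, "x": 0, "y": 0, "z": 0.003, "claw": 0},
  {"ax": 0, "ay": 0, "az": 0, "x": 0, "y": 0, "z": 0.0055, "claw": 0},
  {"ax": 0, "ay": 0, "az": 0, "x": 0, "y": 0, "z": 0.0055, "claw": 0},
  {"ax": 0, "ay": 0, "az": 0, "x": 0, "y": 0, "z": 0.0055, "claw": 0},
])

```text
time_s: 18.25
tool_pos: [0.4855, 0.1359, 0.0841]
tool_rot: [180.0, 0.0, -172.5]
force: [-0.6, 1.2, 4.1]
grip_width: 0.0002
```

Call:
step_arm([
  {"ax": 0, "ay": 0, "az": 0, "x": 0, "y": 0, "z": 0.002, "claw": 0},
  {"ax": 0, "ay": 0, "az": 0, "x": 0, "y": 0, "z": 0.002, "claw": 0},
  {"ax": 0, "ay": 0, "az": 0, "x": 0, "y": 0, "z": 0.002, "claw": 0},
])

```text
time_s: 18.55
tool_pos: [0.4855, 0.1359, 0.086]
tool_rot: [180.0, 0.0, -172.5]
force: [0.6, 0.2, 3.2]
grip_width: 0.0005
```

Call:
step_arm([
  {"ax": 0, "ay": 0, "az": 0, "x": 0, "y": 0, "z": 0.001, "claw": 0},
  {"ax": 0, "ay": 0, "az": 0, "x": 0, "y": 0, "z": 0.001, "claw": 0},
  {"ax": 0, "ay": 0, "az": 0, "x": 0, "y": 0, "z": 0.001, "claw": 0},
])

```text
time_s: 18.85
tool_pos: [0.4855, 0.1359, 0.0871]
tool_rot: [180.0, 0.0, -172.5]
force: [0.8, 0.7, 1.4]
grip_width: 0.001
```

Call:
step_arm([
  {"ax": 0, "ay": 0, "az": 0, "x": 0, "y": 0, "z": 0.0005, "claw": 0},
  {"ax": 0, "ay": 0, "az": 0, "x": 0, "y": 0, "z": 0.0005, "claw": 0},
  {"ax": 0, "ay": 0, "az": 0, "x": 0, "y": 0, "z": 0.0005, "claw": 0},
])

```text
time_s: 19.15
tool_pos: [0.4854, 0.1359, 0.0876]
tool_rot: [180.0, 0.0, -172.5]
force: [2.2, -0.0, 1.4]
grip_width: 0.0007
```

Call:
step_arm([
  {"ax": 0, "ay": 0, "az": 0, "x": 0, "y": 0, "z": 0.0005, "claw": 0},
  {"ax": 0, "ay": 0, "az": 0, "x": 0, "y": 0, "z": 0.0005, "claw": 0},
  {"ax": 0, "ay": 0, "az": 0, "x": 0, "y": 0, "z": 0.0005, "claw": 0},
])

```text
time_s: 19.45
tool_pos: [0.4853, 0.1359, 0.0881]
tool_rot: [180.0, 0.0, -172.5]
force: [1.7, -0.9, 0.7]
grip_width: 0.0002
```

Call:
step_arm([
  {"ax": 0, "ay": 0, "az": 0, "x": 0, "y": 0, "z": 0.03, "claw": 0},
  {"ax": 0, "ay": 0, "az": 0, "x": 0, "y": 0, "z": 0.08, "claw": 0},
  {"ax": 0, "ay": 0, "az": 0, "x": 0, "y": 0, "z": 0.13, "claw": 0},
  {"ax": 0, "ay": 0, "az": 0, "x": -0.03, "y": 0.03, "z": 0.18, "claw": 0},
  {"ax": 0, "ay": 0, "az": 0, "x": -0.06, "y": 0.07, "z": 0.22, "claw": 0},
  {"ax": 0, "ay": 0, "az": 0, "x": -0.08, "y": 0.11, "z": 0.25, "claw": 0},
  {"ax": 0, "ay": 0, "az": 0, "x": -0.09, "y": 0.15, "z": 0.27, "claw": 0},
  {"ax": 0, "ay": 0, "az": 0, "x": -0.1, "y": 0.19, "z": 0.27, "claw": 0},
  {"ax": 0, "ay": 0, "az": 0, "x": -0.12, "y": 0.22, "z": 0.27, "claw": 0},
  {"ax": 0, "ay": 0, "az": 0, "x": -0.12, "y": 0.22, "z": 0.27, "claw": 0},
])

```text
time_s: 20.45
tool_pos: [0.3597, 0.3623, 0.3572]
tool_rot: [179.9, -0.2, -171.8]
force: [0.2, -0.3, -0.9]
grip_width: 0.0007
```

Run:
```python
from h import *
o=status.get_obs(); print(o['tool_pos'],o['force'],o['time_s'])
snap('top','pics/t10.png'); snap('side','pics/s10.png',(160,130,340,310),3.3)
im=cv2.imread('pics/t10.png'); cv2.imwrite('pics/t10c.png',cv2.resize(im[160:320,150:350],None,fx=4,fy=3.75,interpolation=cv2.INTER_CUBIC))
```

```text
[0.35968177 0.36233563 0.35724759] [ 0.21610434 -0.32653213 -0.89542956] 20.45
```

View pics/t10c.png

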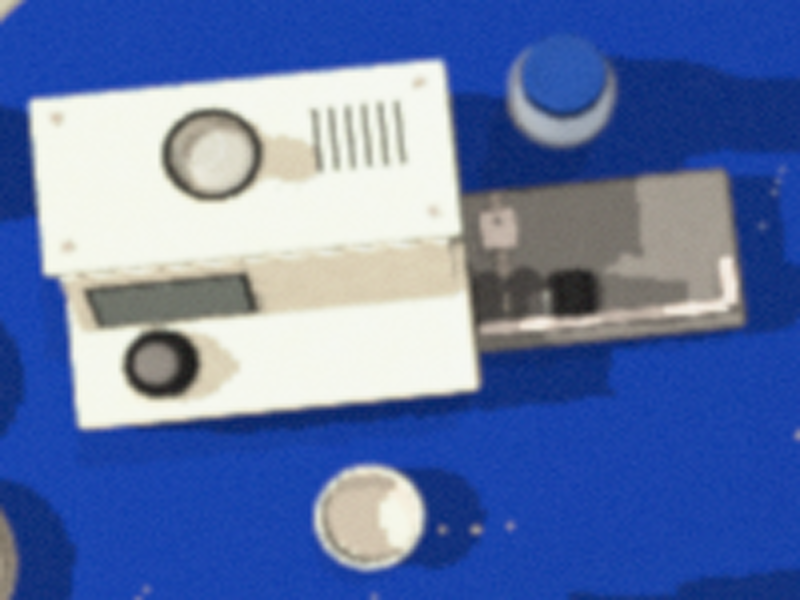

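View pics/s10.png

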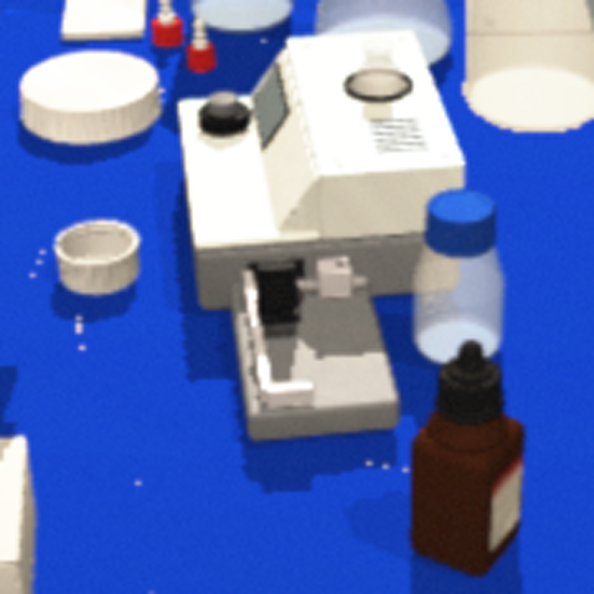

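```bash
python3 -c "
from cell import workorder; print(workorder.sign_off())"
```

```text
the job is handed in; nothing more can be done
None
```

The slide is in its third click, the reading is taken, and the job is handed in at about 20.5 s. `sign_off` reported no verdict.

- **Home:** With the jaws closed as one fingertip, I pushed the slide out from about the second click. It passed the second and first clicks and stopped hard at home; the TCP held at y = -0.113 m with about 7 N.
- **Three clicks in:** From the outer side I pushed it back in, feeling a peak of about 6 N on leaving home and each of the first two clicks. The force fell to zero as the slide ran ahead into the third click, and I stopped there. Knob contact read about 6 N at most.
- **Read key:** I pressed it once to its hard stop and released it. Travel felt like 5.5–6 mm. At the stop the force reached about 29 N with a sideways part of about 10 N, so the fingertip corners may have touched the key's collar.
- **Last pictures:** The top view puts the knob about 19–20 mm further in than at the start, which means about 0.060 m. The key is up, and the vial, both bottles and the cap look unmoved. The arm is clear of everything.
- **Disagreement:** One wrist picture put the case corner about 19 px from its predicted place, while the ledge corner agreed to about 2 px. It was taken just after a move, so I relied on the contact feel instead.

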